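# Eject the stuck support core from a printed bushing

## Task

One of the two white printed bushings still has its orange support core stuck in the bore. Take the red-handled push rod from the rack and push it down through that bushing so that the core comes out at the bottom and stays in the tray below; stop when the rod's black collar rests on the bushing and leave the rod standing there. Leave the blue-handled punch in the rack alone.

Things in the scene. Friction and masses are not known exactly. Their poses are not given: they have to be found in the camera images.
- push_rod: Red-handled push rod, upright in a wooden rack (top 90 mm above the bench; raise the rod 80 mm to clear it). Origin: centre of its lower end, z up. Steel rod 16 mm diameter, 78 mm long; above it a black collar 56 mm wide (78 to 84 mm above origin), then the handle, 24 x 24 mm square, 84 to 134 mm above origin, faces along the body's x and y. About 0.15 kg.
- jammed_stand: Fixed stand with the jammed white bushing. Origin: on the bench, on the bushing's axis, z up. Grey tray 110 x 110 mm, rim 18 mm; two posts at its y = +-41 mm, 109 mm high. Bushing upright, outer diameter 52, bore 40, from 66 to 126 mm above the bench, open below. With the rod's collar on it, the rod's end is 48 mm above the bench. A like stand with a clear bore is a bystander.
- core: Stuck core: orange plastic cylinder, 36 mm diameter, 28 mm long, seen from above in the jammed bushing's bore, its top 19 mm below the mouth. Three sprung tabs under it hold it; a push of about 6 N over the first 10 mm drives it past them and it drops into the tray. Origin at its centre, z along its axis.
- short_punch: Bystander: blue-handled punch in the rack's other hole, 110 mm from the push rod. Same collar and handle, but a brass rod only 35 mm long. Origin: centre of the rod's lower end, z up.
There are look-alikes about, which are no part of the job. Leave any purple look-alike of the push_rod alone. There is more than one size of the core; the one meant has the size given above.

How it is judged:
By the outcome, as a careful person would: the job done as asked, in the order asked, and still so for the second after the job is handed in, with the robot touching nothing.
It also fails if it takes over 42 s, if anything falls off the work surface, if the arm or the gripper's body presses on something with over 40 N, if the wrist force passes 120 N, or if a joint passes its speed limit or range.

## Robot

A 7-joint arm with a two-finger parallel gripper is mounted at the origin on the work surface. World frame = base frame: x ahead of the robot, y to its left, z up, the work surface at z = 0. Lengths are in m, angles in degrees, forces in N, time in s.
With the tool pointing down it reaches from about 0.4 to 0.9 m from the base axis. Payload 5.6 kg.
Tool frame: the origin (TCP) lies at the centre of the arm's flange, where the gripper is bolted on; the fingertips stand 190 mm ahead of it and the grasp point (between the pads) lies 171 mm ahead of it; z points along the fingers, y is the line along which they close (so a half turn about z gives the same grasp; the last joint's range is limited). The gripper opens to 92 mm and grips with 3 to 60 N. Pads are 20 mm wide; open, the fingers measure 128 mm over their backs; the gripper's body (75 mm by 189 mm) begins 69 mm behind the grasp point.
Start: joints at [-73.167, 26.786, -0.665, 91.828, 0.344, 61.387, -3.226], TCP at [0.215, 0.613, 0.405] pointing down, gripper open.
Joint ranges: [-144.91, 144.91], [-17.63, 115.5], [-89.93, 88.59], [15.96, 139.68], [-74.01, 254.01], [8.47, 105.57], [-167.45, 167.45]. Speed limits (degrees/s): [147.25, 147.25, 180, 180, 180, 180, 180].

## Interface

Orientations are given as a 3x3 rotation matrix whose columns are the frame's x, y, z axes.
In Python, from workcell import bot, imaging gives the robot as it stands. The module is installed in compiled form; this text tells all that it offers.
- The arm moves only by the shell command python3 -m creep 'ROWS' [FORCE]. ROWS is JSON, a list of rows, each a list of 7 numbers: the shift along the tool's x, y, z in m, then the turn, a rotation vector about the tool's x, y, z in degrees, then the closure, from 0 (fully open) to 1 (shut). A call has 1 to 12 rows; each row is the pose to reach, as a shift and turn from the pose commanded when the call began, along the tool's axes at that moment; what a row does not reach only later rows make up. A row lasts 1/12 s, in which the tool goes at most 41.7 mm and 7.16 degrees, less where a joint would pass 70% of its speed; a pose out of reach is approached as far as the arm can. A call with a gripper value outside its range is refused whole. The fingers move at their own pace and stop on an object; FORCE is the grip in N (left out, the last holds). Time passes only in rows, so rows that repeat a pose let the fingers close. It gives the time, the measured TCP pose, the force, the opening and the grip force at its end, in the units of the state.
- bot.sense(): the state, without advancing time (a new reading comes with each control period).
- imaging.camera(name): name is "scene" or "top"; returns a dict with "frame" (480x640x3 uint8, blue, green, red), "fov_y" (degrees; the focal length in pixels is half the picture's height over the tangent of half this angle, whatever the lens; pixels are square), "cx", "cy" (the principal point, pixels), "k1" (the pictures are not rectified: a ray, as slopes to the right and down, at radius r is drawn at 1 + k1 r^2 times it, then the intrinsics apply), "R" (3x3) and "t" (3): a world point X has camera coordinates R X + t. Camera axes: x right, y down, z forward; pixel columns grow to the right and rows downward; lengths in m; the calibration is good to about 2 mm. A picture is of the moment at which its call begins. There is no depth.
- bot.sign_off(): hands the job in; it is judged then, once.
The state is a dict: "time_s": time; "joint_positions": joint angles; "joint_vel": joint speeds; "joint_torque": joint torques, N m; "ee_pos": TCP position; "orientation": TCP orientation; "force": force on the tool from outside, world axes, zero at the start; "torque": the same for the moment, N m; "finger_gap": opening from 0.0 (shut) to 1.0 (fully open); "grip_force": force on a finger pad.
Only numpy, scipy, OpenCV 4.12 (cv2) and the standard library are available. Lean on these libraries where they do the work, as an engineer would, in place of code of your own. Each camera call takes 0.05 s, during which the arm holds its last target. There are 200 camera calls.

## Working session

There is one attempt and no reset: what is moved stays moved. The work goes in short steps, Python scripts to look and compute and a shell command to move; the robot and the scene stay as the last step left them, time stands still between calls to the robot, and variables do not carry over. Pictures are saved under pics/ and viewed, at most 10 in all, crops included, and the job is handed in when it is done.

```bash
mkdir -p pics; cat > h.py <<'E'
import numpy as np, cv2
from workcell import bot, imaging
def snap(n,f):
    c=imaging.camera(n); cv2.imwrite('pics/'+f,c['frame']); np.save('pics/'+f+'.npy',c,allow_pickle=True); return c
def load(f): return np.load('pics/'+f+'.npy',allow_pickle=True).item()
def K(c):
    f=240/np.tan(np.radians(c['fov_y']/2)); return f
def ray(c,u,v):
    f=K(c); d=np.array([(u-c['cx'])/f,(v-c['cy'])/f]); s=d.copy()
    for _ in range(20): s=d/(1+c['k1']*(s@s))
    R=np.array(c['R']);t=np.array(c['t']); return -R.T@t, R.T@np.array([s[0],s[1],1])
def onz(c,u,v,z):
    o,d=ray(c,u,v); return o+d*(z-o[2])/d[2]
def proj(c,X):
    p=np.array(c['R'])@np.array(X)+np.array(c['t']); s=p[:2]/p[2]; s=s*(1+c['k1']*(s@s)); return s*K(c)+[c['cx'],c['cy']]
E
python3 - <<'E'
from h import *
for n in('scene','top'):
    c=snap(n,n+'1.png'); print(n,c['fov_y'],c['k1'],-np.array(c['R']).T@c['t'],np.array(c['R'])[2])
s=bot.sense(); print(s['time_s'],s['ee_pos'],s['orientation'],s['finger_gap'],s['force'])
E
```

```text
scene 44.52574291533012 -0.06215026112474842 [ 0.93282888 -0.52017681  0.94112527] [-0.3570712   0.496286   -0.79132823]
top 47.21943829775638 0.0027913156616440208 [0.49665056 0.02201885 1.03914058] [ 0.06803179 -0.02537579 -0.99736039]
0.1 [0.21480216 0.61325761 0.40382165] [[-9.43789568e-01  3.30546648e-01 -4.05194656e-04]
 [ 3.30546865e-01  9.43788231e-01 -1.59559135e-03]
 [-1.44999426e-04 -1.63983830e-03 -9.99998645e-01]] 0.9965482607186513 [-0.3806061   0.77926482 -0.9047454 ]
```

View pics/scene1.png

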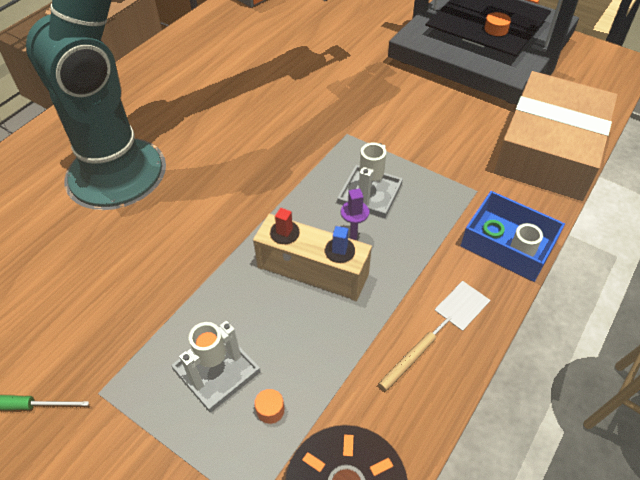

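View pics/top1.png

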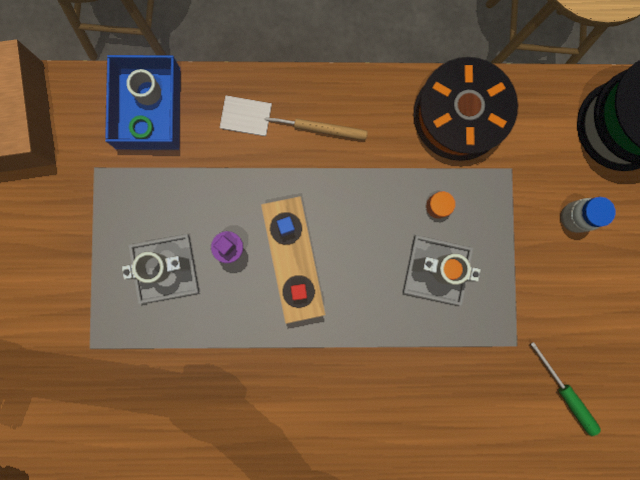

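Top view: red handle at about (298,292), blue punch (286,226), purple look-alike (227,247). The jammed bushing with its orange core is at (454,269) and the clear stand at (149,268). Next I measure them.

```bash
python3 - <<'E'
from h import *
T=load('top1.png');S=load('scene1.png')
def blobs(c,lo,hi,win):
    u0,v0,u1,v1=win; h=cv2.cvtColor(c['frame'],cv2.COLOR_BGR2HSV); m=cv2.inRange(h,lo,hi); w=np.zeros_like(m); w[v0:v1,u0:u1]=m[v0:v1,u0:u1]
    cs,_=cv2.findContours(w,cv2.RETR_EXTERNAL,cv2.CHAIN_APPROX_NONE); return max(cs,key=cv2.contourArea)
def poly(c,cn,z): return np.array([onz(c,u,v,z)[:2] for u,v in cn[:,0,:]])
def rect(name,p):
    r=cv2.minAreaRect((p*1000).astype(np.float32)); print(name,np.round(r[0],1),np.round(r[1],1),round(r[2],1))
def ell(name,p):
    e=cv2.fitEllipse((p*1000).astype(np.float32)); print(name,np.round(e[0],1),np.round(e[1],1))
W=(280,275,320,310)
cn=blobs(T,(0,170,150),(6,255,255),W); rect('red top',poly(T,cn,.146))
cn=blobs(T,(0,100,60),(6,255,255),W); rect('red all',poly(T,cn,.146))
rect('blue',poly(T,blobs(T,(100,150,150),(125,255,255),(270,210,305,245)),.146))
ell('collar red',poly(T,blobs(T,(0,0,0),(180,255,60),(275,268,322,316)),.096))
rect('rack top',poly(T,blobs(T,(10,60,150),(25,255,255),(255,190,330,330)),.090))
ell('core top T',poly(T,blobs(T,(6,150,100),(18,255,255),(430,250,485,290)),.107))
ell('core S',poly(S,blobs(S,(6,150,100),(18,255,255),(180,320,225,360)),.107))
big=lambda c,w,k:cv2.resize(c['frame'][w[1]:w[3],w[0]:w[2]],None,fx=k,fy=k,interpolation=cv2.INTER_CUBIC)
a=big(T,(400,230,490,310),4.4);b=big(T,(260,190,350,335),4.0);
o=np.zeros((580,780,3),np.uint8);o[:a.shape[0],:a.shape[1]]=a;o[:b.shape[0],400:760]=b
cv2.imwrite('pics/crop1.png',o)
E
```

```text
red top [480.1  13.4] [22.6 22.1] 9.3
red all [479.8  13.2] [24.9 25. ] 8.1
blue [588.9  34.9] [22.2 21.6] 20.4
collar red [462.7   8.7] [ 5.7 26. ]
rack top [535.3  22.9] [211.3  71.6] 11.8
core top T [ 517.4 -251. ] [30.6 34. ]
core S [ 515.8 -247.4] [22.3 31. ]
```

View pics/crop1.png

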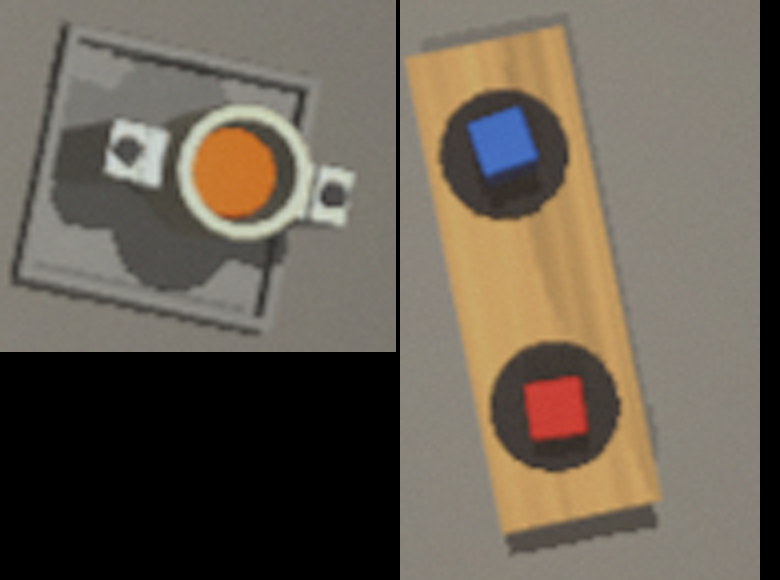

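The crop shows the core low in the bushing (ring centre about (455.5,269) in the top picture), and the red handle squarely on its collar. The red-to-blue distance comes out at 111 mm against the 110 given. Now I fit the ring in both views and work out the approach.

```bash
cat >> h.py <<'E'
def totool(X,yawy=None):
    s=bot.sense(); R=np.array(s['orientation']); return R.T@(np.array(X)-s['ee_pos'])
E
python3 - <<'E'
from h import *
T=load('top1.png');S=load('scene1.png')
def ring(c,w,name,lo,z=.126):
    g=c['frame'].astype(int); m=((g.min(2)>lo)).astype(np.uint8)*255
    k=np.zeros_like(m);k[w[1]:w[3],w[0]:w[2]]=m[w[1]:w[3],w[0]:w[2]]
    cs,_=cv2.findContours(k,cv2.RETR_CCOMP,cv2.CHAIN_APPROX_NONE)
    for cn in sorted(cs,key=cv2.contourArea)[-3:]:
        p=np.array([onz(c,u,v,z)[:2] for u,v in cn[:,0]])*1000
        if len(p)>12:
            e=cv2.fitEllipse(p.astype(np.float32)); print(name,np.round(e[0],1),np.round(e[1],1),'px',cn[:,0].mean(0).round(1))
ring(T,(438,250,470,288),'T',150)
ring(S,(186,318,226,362),'S',170)
h=cv2.cvtColor(S['frame'],cv2.COLOR_BGR2HSV);m=cv2.inRange(h,(0,150,190),(6,255,255));m[:200]=0;m[250:]=0;m[:,:270]=0;m[:,300:]=0
u,v=[x.mean() for x in np.nonzero(m)[::-1]];print('S red bright',u,v,m.sum()/255,onz(S,u,v,.146))
for X in([.48,.0133,.146],[.516,-.251,.126]): print(proj(S,X),proj(T,X))
u,v=227,247;print('purple',onz(T,u,v,.15))
# distance tool: cur->above red, grasp
for z in(.39,.296): print(totool([.480,.0133,z]))
E
```

```text
T [ 517.4 -248.9] [42.4 43.3] px [455.  268.5]
T [ 517.5 -249.4] [48.4 49.1] px [455.4 268.7]
S [ 525.2 -288.4] [18.4 22.7] px [190.9 355.9]
S [ 519.7 -250.1] [40.7 41. ] px [204.4 335.7]
S [ 520.6 -246.7] [49.6 61.4] px [208.2 333.8]
S red bright 282.7586206896552 213.77586206896552 116.0 [0.48358527 0.01173929 0.146     ]
[281.66790802 212.40012869] [298.40105325 291.58477678]
[202.20630192 334.95395441] [456.21636286 269.32069321]
purple [0.55224157 0.12868056 0.15      ]
[-0.44860306 -0.47855001  0.01467146]
[-0.44858943 -0.47839587  0.10867133]
```

```bash
python3 -m creep '[[-0.25,-0.27,0,0,0,-27.8,0],[-0.25,-0.27,0,0,0,-27.8,0],[-0.25,-0.27,0,0,0,-27.8,0],[-0.25,-0.27,0,0,0,-27.8,0],[-0.25,-0.27,0,0,0,-27.8,0],[-0.25,-0.27,0,0,0,-27.8,0],[-0.25,-0.27,0,0,0,-27.8,0],[-0.25,-0.27,0,0,0,-27.8,0],[-0.25,-0.27,0,0,0,-27.8,0],[-0.25,-0.27,0,0,0,-27.8,0],[-0.25,-0.27,0,0,0,-27.8,0],[-0.25,-0.27,0,0,0,-27.8,0]]'; python3 -c "
from h import *
print(totool([.481,.0133,.39]));R=np.array(bot.sense()['orientation']);print(np.degrees(np.arctan2(R[1,1],R[0,1])))"
```

```text
time_s: 1.1
ee_pos: [0.3613, 0.2766, 0.4047]
orientation: [[-0.989, -0.148, -0.0], [-0.148, 0.989, 0.0], [0.0, 0.001, -1.0]]
force: [-0.3, 0.1, -0.0]
finger_gap: 1.001
grip_force: 0.0
[-0.07942334 -0.2781132   0.01457354]
98.51825020635214
```

```bash
python3 -m creep '[[-0.0794,-0.278,0.015,0,0,0,0],[-0.0794,-0.278,0.015,0,0,0,0],[-0.0794,-0.278,0.015,0,0,0,0],[-0.0794,-0.278,0.015,0,0,0,0],[-0.0794,-0.278,0.015,0,0,0,0],[-0.0794,-0.278,0.015,0,0,0,0],[-0.0794,-0.278,0.015,0,0,0,0],[-0.0794,-0.278,0.015,0,0,0,0],[-0.0794,-0.278,0.015,0,0,0,0],[-0.0794,-0.278,0.015,0,0,0,0],[-0.0794,-0.278,0.015,0,0,0,0],[-0.0794,-0.278,0.015,0,0,0,0]]'; python3 -c "
from h import *
snap('scene','s2.png');snap('top','t2.png')
print(totool([.481,.0133,.295]))"
```

```text
time_s: 2.1
ee_pos: [0.4809, 0.0148, 0.3896]
orientation: [[-0.988, -0.152, -0.0], [-0.152, 0.988, 0.001], [0.0, 0.001, -1.0]]
force: [0.1, -0.9, -0.1]
finger_gap: 0.998
grip_force: 0.0
[ 9.13408744e-05 -8.87018951e-04  9.47731219e-02]
```

View pics/s2.png

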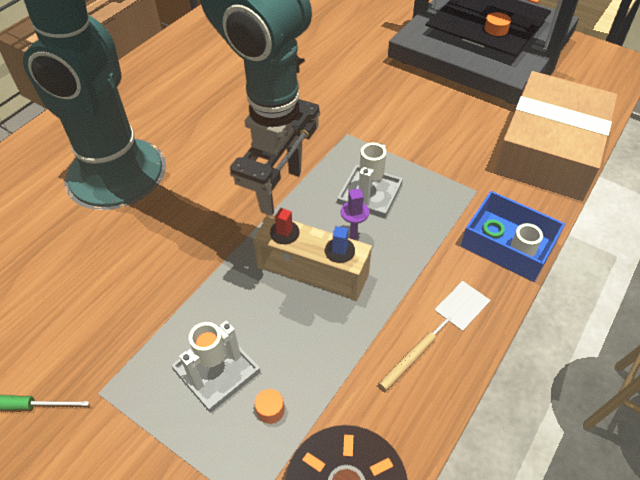

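The open fingers, at about (267,195) and (295,165), straddle the red handle at (285,218). I descend and close.

```bash
python3 -m creep '[[0,-0.001,0.02,0,0,0,0],[0,-0.001,0.045,0,0,0,0],[0,-0.001,0.07,0,0,0,0],[0,-0.001,0.085,0,0,0,0],[0,-0.001,0.094,0,0,0,0],[0,-0.001,0.094,0,0,0,0],[0,-0.001,0.094,0,0,0,0.4],[0,-0.001,0.094,0,0,0,0.6],[0,-0.001,0.094,0,0,0,0.7],[0,-0.001,0.094,0,0,0,0.8],[0,-0.001,0.094,0,0,0,1],[0,-0.001,0.094,0,0,0,1]]' 40;  python3 -m creep '[[0,0,0,0,0,0,1],[0,0,0,0,0,0,1],[0,0,0,0,0,0,1],[0,0,0,0,0,0,1],[0,0,0,0,0,0,1],[0,0,0,0,0,0,1]]'
```

```text
time_s: 3.2
ee_pos: [0.4814, 0.0118, 0.2962]
orientation: [[-0.989, -0.148, 0.001], [-0.148, 0.989, 0.0], [-0.001, 0.0, -1.0]]
force: [-0.4, 0.0, -0.2]
finger_gap: 0.587
grip_force: 0.0
time_s: 3.7
ee_pos: [0.4813, 0.012, 0.2957]
orientation: [[-0.989, -0.148, -0.0], [-0.148, 0.989, 0.0], [0.0, 0.0, -1.0]]
force: [-0.3, 0.4, 0.4]
finger_gap: 0.258
grip_force: 40.0
```

Gripped: the opening is 23.7 mm, matching the 24 mm handle. I lift it 140 mm.

```bash
python3 -m creep '[[0,0,-0.008,0,0,0,1],[0,0,-0.024,0,0,0,1],[0,0,-0.044,0,0,0,1],[0,0,-0.064,0,0,0,1],[0,0,-0.084,0,0,0,1],[0,0,-0.1,0,0,0,1],[0,0,-0.12,0,0,0,1],[0,0,-0.134,0,0,0,1],[0,0,-0.14,0,0,0,1],[0,0,-0.14,0,0,0,1]]'; python3 - <<'E'
from h import *
S=snap('scene','s3.png');T=snap('top','t3.png')
s=bot.sense();print(s['ee_pos'],s['force'],s['grip_force'])
print(totool([.5185,-.2495,s['ee_pos'][2]]))
a=S['frame'][100:300,180:400];cv2.imwrite('pics/s3c.png',cv2.resize(a,None,fx=2.5,fy=2.5))
E
```

```text
time_s: 4.53
ee_pos: [0.4814, 0.0116, 0.4371]
orientation: [[-0.989, -0.148, 0.003], [-0.148, 0.989, 0.001], [-0.003, 0.0, -1.0]]
force: [-0.2, -0.8, -1.8]
finger_gap: 0.26
grip_force: 40.0
[0.48093431 0.01175437 0.43514732] [-1.41098729e-01  3.43580128e-04 -1.56103826e+00] 39.99955773353577
[ 1.42747354e-03 -2.63937470e-01 -1.40527685e-05]
```

View pics/s3c.png

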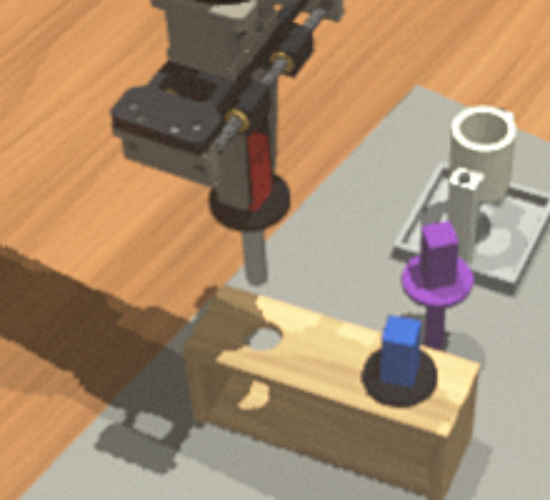

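The rod hangs upright and clear of the rack, its lower end at about (257,278) in the crop; the blue punch is untouched. I carry it over the bushing.

```bash
python3 -m creep '[[0,-0.015,0,0,0,0,1],[0,-0.045,0,0,0,0,1],[0,-0.075,0,0,0,0,1],[0,-0.105,0,0,0,0,1],[0,-0.135,0,0,0,0,1],[0,-0.165,0,0,0,0,1],[0.001,-0.195,0,0,0,0,1],[0.001,-0.225,0,0,0,0,1],[0.001,-0.248,0,0,0,0,1],[0.001,-0.26,0,0,0,0,1],[0.001,-0.264,0,0,0,0,1],[0.001,-0.264,0,0,0,0,1]]'; python3 - <<'E'
from h import *
S=snap('scene','s4.png')
s=bot.sense();e=np.array(s['ee_pos']);print(e,s['force'],s['torque'],totool([.5185,-.2495,e[2]]))
tip=e+[0,0,-.171-.124+.012+0]  # origin of rod
z0=.012+e[2]-.2957; print('expected rod end',z0,proj(S,[e[0],e[1],z0]),proj(S,[.5185,-.2495,.126]))
a=S['frame'][200:400,110:330];cv2.imwrite('pics/s4c.png',cv2.resize(a,None,fx=2.5,fy=2.5))
E
```

```text
time_s: 5.63
ee_pos: [0.5192, -0.2495, 0.4346]
orientation: [[-0.989, -0.147, -0.002], [-0.147, 0.989, 0.001], [0.002, 0.001, -1.0]]
force: [-0.3, 1.2, -1.3]
finger_gap: 0.261
grip_force: 40.0
[ 0.51936726 -0.24844264  0.4348169 ] [-0.39888829  0.23527546 -1.19751127] [ 0.08777533 -0.00893066  0.00736794] [ 1.01452209e-03 -9.17009678e-04  4.86700054e-08]
expected rod end 0.15111690144670803 [202.17292518 326.85730527] [204.01355771 335.04155063]
```

View pics/s4c.png

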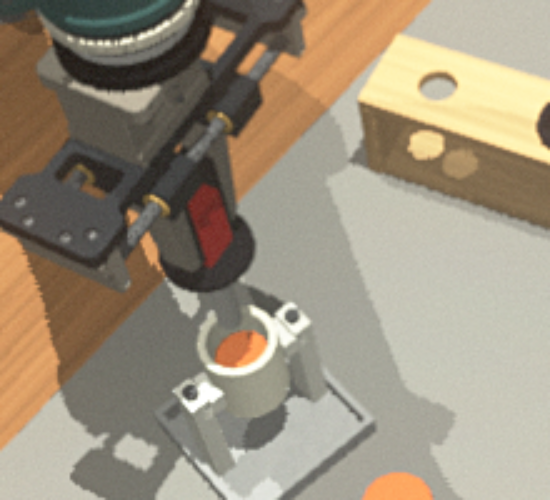

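The rod end, at crop (232,325) or full picture (203,330), agrees with the expected (202,327) and sits over the bore. I descend.

```bash
python3 -m creep '[[0,0,0.01,0,0,0,1],[0,0,0.025,0,0,0,1],[0,0,0.037,0,0,0,1],[0,0,0.045,0,0,0,1],[0,0,0.05,0,0,0,1],[0,0,0.055,0,0,0,1],[0,0,0.06,0,0,0,1],[0,0,0.065,0,0,0,1],[0,0,0.07,0,0,0,1],[0,0,0.075,0,0,0,1],[0,0,0.08,0,0,0,1],[0,0,0.08,0,0,0,1]]'; python3 -c "
from h import *
s=bot.sense();e=s['ee_pos'];print(totool([.5185,-.2495,e[2]]),s['force'],.012+e[2]-.2957)"
```

```text
time_s: 6.68
ee_pos: [0.5188, -0.2496, 0.3541]
orientation: [[-0.989, -0.148, -0.002], [-0.148, 0.989, -0.0], [0.002, -0.0, -1.0]]
force: [-0.3, -0.3, -1.5]
finger_gap: 0.261
grip_force: 40.0
[2.39486150e-04 1.83878167e-04 5.66143547e-07] [-0.31217406 -0.25759079 -1.51345677] 0.07039220288356335
```

```bash
python3 -m creep '[[0,0,0.005,0,0,0,1],[0,0,0.01,0,0,0,1],[0,0,0.014,0,0,0,1],[0,0,0.017,0,0,0,1],[0,0,0.019,0,0,0,1],[0,0,0.02,0,0,0,1],[0,0,0.02,0,0,0,1]]'; python3 -m creep '[[0,0,0.001,0,0,0,1],[0,0,0.0015,0,0,0,1],[0,0,0.002,0,0,0,1],[0,0,0.002,0,0,0,1]]'
```

```text
time_s: 7.27
ee_pos: [0.5193, -0.2495, 0.3355]
orientation: [[-0.989, -0.148, -0.0], [-0.148, 0.989, 0.0], [0.0, 0.0, -1.0]]
force: [0.2, -0.1, -1.7]
finger_gap: 0.259
grip_force: 40.0
time_s: 7.6
ee_pos: [0.5193, -0.2494, 0.3337]
orientation: [[-0.989, -0.148, 0.0], [-0.148, 0.989, -0.0], [-0.0, -0.0, -1.0]]
force: [-0.8, -0.0, -2.0]
finger_gap: 0.258
grip_force: 40.0
```

```bash
python3 -m creep '[[0,0,0.001,0,0,0,1],[0,0,0.0015,0,0,0,1],[0,0,0.0015,0,0,0,1]]'|grep -E 'ee_pos|force';python3 -m creep '[[0,0,0.0005,0,0,0,1],[0,0,0.001,0,0,0,1],[0,0,0.001,0,0,0,1]]'|grep -E 'ee_pos|force'; python3 - <<'E'
from h import *
S=snap('scene','s5.png');a=S['frame'][230:430,110:330];cv2.imwrite('pics/s5c.png',cv2.resize(a,None,fx=2.5,fy=2.5))
E
```

```text
ee_pos: [0.5193, -0.2494, 0.3321]
force: [-0.8, -0.3, -1.7]
grip_force: 40.0
ee_pos: [0.5194, -0.2495, 0.3317]
force: [-1.9, 0.9, 3.9]
grip_force: 40.0
```

View pics/s5c.png

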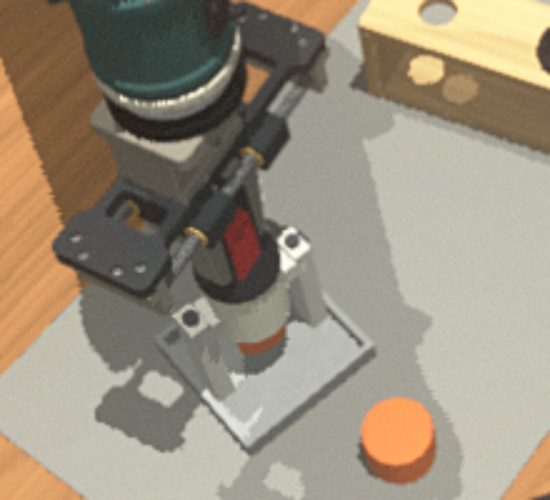

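The collar is on the bushing and the force has risen. Orange shows below the bushing at crop (262,342), which is full picture (215,367). I check its height.

```bash
python3 - <<'E'
from h import *
S=load('s5.png')
for z in(.066,.05,.03,.018,.003,0): print(z,proj(S,[.5185,-.2495,z]),proj(S,[.5185+.0105,-.2495-.0147,z]))
h=cv2.cvtColor(S['frame'],cv2.COLOR_BGR2HSV);m=cv2.inRange(h,(4,140,60),(18,255,255))[340:400,195:240]
v,u=np.nonzero(m);print(len(u),u.min()+195,u.max()+195,v.min()+340,v.max()+340)
E
```

```text
0.066 [210.04183842 352.73643712] [209.1125684 362.545888 ]
0.05 [211.5527967  357.16333939] [210.65370341 366.89082443]
0.03 [213.38847831 362.53720335] [212.52535142 372.16325235]
0.018 [214.46263616 365.6794909 ] [213.62020213 375.24524477]
0.003 [215.7776013  369.52395879] [214.96014512 379.01496045]
0 [216.03697948 370.28198951] [215.22440427 379.75812437]
54 206 223 361 370
```

```bash
python3 - <<'E'
from h import *
S=load('s5.png');a=S['frame'][335:400,175:260].astype(float);a=np.clip(255*(a/255)**.6,0,255).astype(np.uint8)
cv2.imwrite('pics/z5.png',cv2.resize(a,None,fx=9,fy=9,interpolation=cv2.INTER_CUBIC))
E
```

```text
(no output)
```

View pics/z5.png

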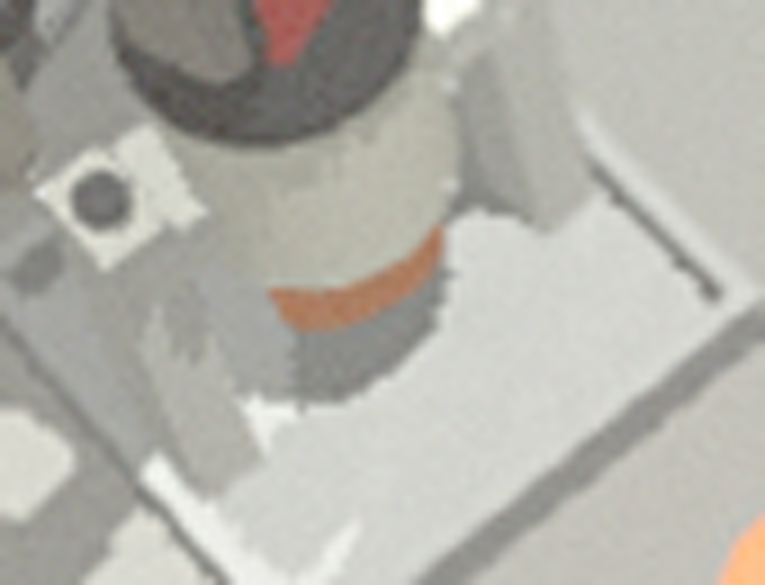

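The collar sits on the bushing at the predicted height (TCP z 0.3317), so the rod end is at 48 mm. The core, whose top can only be below that, therefore lies in the tray, a little behind the axis. I release and retreat upward.

```bash
python3 -m creep '[[0,0,0,0,0,0,0.7],[0,0,0,0,0,0,0.65],[0,0,0,0,0,0,0.5],[0,0,0,0,0,0,0.3],[0,0,0,0,0,0,0],[0,0,0,0,0,0,0],[0,0,0,0,0,0,0],[0,0,0,0,0,0,0],[0,0,0,0,0,0,0],[0,0,0,0,0,0,0]]'; python3 -m creep '[[0,0,-0.01,0,0,0,0],[0,0,-0.03,0,0,0,0],[0,0,-0.06,0,0,0,0],[0,0,-0.09,0,0,0,0],[-0.02,0.0,-0.12,0,0,0,0],[-0.02,0.03,-0.13,0,0,0,0],[-0.02,0.06,-0.13,0,0,0,0],[-0.02,0.1,-0.13,0,0,0,0],[-0.02,0.14,-0.13,0,0,0,0],[-0.02,0.16,-0.13,0,0,0,0],[-0.02,0.16,-0.13,0,0,0,0],[-0.02,0.16,-0.13,0,0,0,0]]';python3 - <<'E'
from h import *
S=snap('scene','s6.png');T=snap('top','t6.png')
a=cv2.resize(S['frame'][270:400,155:285],None,fx=4.5,fy=4.5)[:585,:390*1];b=cv2.resize(T['frame'][220:320,395:495],None,fx=4,fy=4)
o=np.zeros((585,790,3),np.uint8);o[:,:390]=a[:,:390];o[:400,390:790]=b;cv2.imwrite('pics/f6.png',o)
for z in(.182,.132,.126): print(z,proj(S,[.5185,-.2495,z]),proj(T,[.5185,-.2495,z]))
E
```

```text
time_s: 8.98
ee_pos: [0.5193, -0.2494, 0.3312]
orientation: [[-0.989, -0.148, 0.0], [-0.148, 0.989, -0.0], [-0.0, -0.0, -1.0]]
force: [0.1, 0.2, 0.2]
finger_gap: 0.905
grip_force: 0.0
time_s: 9.98
ee_pos: [0.5154, -0.0873, 0.4621]
orientation: [[-0.989, -0.15, 0.001], [-0.15, 0.989, 0.0], [-0.001, -0.0, -1.0]]
force: [-0.1, 0.1, -0.0]
finger_gap: 0.999
grip_force: 0.0
0.182 [197.81293445 316.78583634] [465.799273  266.9557581]
0.132 [203.3771575  333.17044765] [456.35878195 267.73892628]
0.126 [204.01355771 335.04155063] [455.29481136 267.82719536]
```

View pics/f6.png

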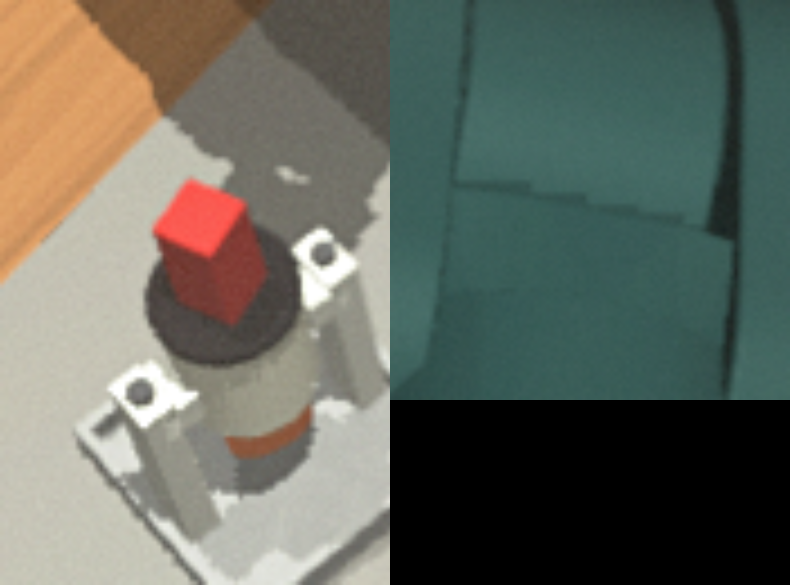

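The rod stands seated: its red top at (199,318) fits the expected (198,317). The arm hides the stand in the top view, so I move clear and check the core from above.

```bash
python3 -m creep '[[0,0.04,0,0,0,0,0],[0,0.08,0,0,0,0,0],[0,0.12,0,0,0,0,0],[0,0.16,0,0,0,0,0],[0,0.2,0,0,0,0,0],[0,0.24,0,0,0,0,0],[0,0.27,0,0,0,0,0],[0,0.3,0,0,0,0,0],[0,0.3,0,0,0,0,0],[0,0.3,0,0,0,0,0]]';python3 - <<'E'
from h import *
S=snap('scene','s7.png');T=snap('top','t7.png')
a=cv2.resize(S['frame'][320:400,180:260],None,fx=4.8,fy=4.8);b=cv2.resize(T['frame'][225:315,395:485],None,fx=4.4,fy=4.4)
o=np.zeros((400,790,3),np.uint8);o[:384,:384]=a;o[:396,390:786]=b;cv2.imwrite('pics/f7.png',np.clip(255*(o/255.)**.7,0,255).astype(np.uint8))
for c,w in((S,(195,345,240,385)),(T,(410,235,480,310))):
    h=cv2.cvtColor(c['frame'],cv2.COLOR_BGR2HSV);m=cv2.inRange(h,(4,120,40),(18,255,255))[w[1]:w[3],w[0]:w[2]];v,u=np.nonzero(m)
    print(len(u),len(u) and (u.min()+w[0],u.max()+w[0],v.min()+w[1],v.max()+w[1]))
for d in(0,18): 
  for z in(.004,.032):print(d,z,proj(T,[.5185-.58*d/1e3,-.2495+.81*d/1e3,z]))
E
```

```text
time_s: 10.92
ee_pos: [0.4717, 0.2087, 0.461]
orientation: [[-0.989, -0.149, -0.0], [-0.149, 0.989, -0.001], [0.0, -0.001, -1.0]]
force: [-0.3, -0.4, 0.2]
finger_gap: 1.0
grip_force: 0.0
65 (np.int64(205), np.int64(223), np.int64(361), np.int64(370))
126 (np.int64(425), np.int64(458), np.int64(262), np.int64(285))
0 0.004 [436.31585862 269.40185504]
0 0.032 [440.26827739 269.07390779]
18 0.004 [428.76315594 274.93493384]
18 0.032 [432.51112984 274.75939347]
```

View pics/f7.png

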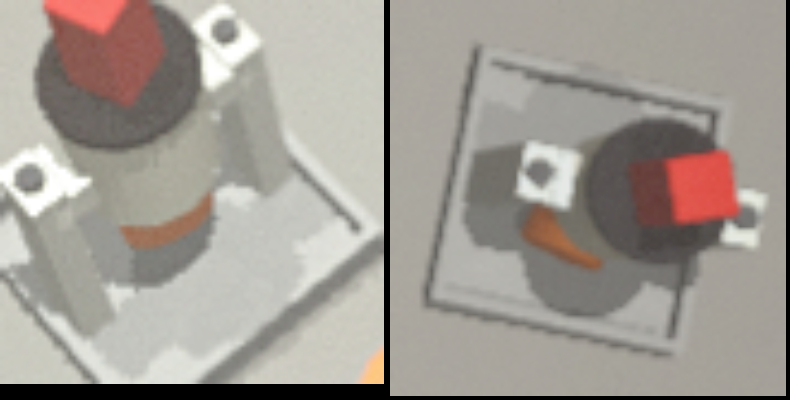

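In the top view the core shows at crop (520–600, 205–268), displaced about 15 mm from the axis at floor height. That fits the scene view, so it lies free in the tray. The rod stands with its collar on the bushing. I hand in.

```bash
python3 -c "
from workcell import bot
print(bot.sign_off())"
```

```text
the job is handed in; nothing more can be done
None
```

The core is out of the jammed bushing and lies in the tray, the red push rod stands with its collar on the bushing, the blue punch was left alone, and the job was handed in at about 11 s of the 42 s allowed.

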